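# Put the socket back in its hole

### The arm

A 6-joint arm with a two-finger parallel gripper is mounted at the origin on the work surface. World frame = base frame: x ahead of the robot, y to its left, z up, the work surface at z = 0. Lengths are in mm, angles in degrees, forces in N, time in s.
With the tool pointing down it reaches from about 350 to 725 mm from the base axis. Payload 4.3 kg.
Tool frame: the origin (TCP) lies on the centre line of the jaws, within the pads' length; the fingertips stand 14 mm ahead of it and the grasp point (between the pads) lies 5 mm behind it (nose_length is the distance from the TCP to the fingertips, in mm); z points along the fingers, y is the line along which they close (so a half turn about z gives the same grasp; the last joint's range is limited). The gripper opens to 85 mm and grips with 20 to 120 N. Pads are 22 mm wide; open, the fingers measure 114 mm over their backs; the gripper's body (76 mm by 85 mm) begins 54 mm behind the grasp point. The pads swing forward as they close: fully open they stand 13 mm farther back than shut.
Start: joints at [-69.517, 21.618, 4.641, 73.018, 0, 83.68], TCP at [259.297, -513.255, 245.329] pointing down, gripper open.
Joint ranges: [-156.06, 156.06], [-48.1, 94.91], [-58.44, 69.94], [-101.28, 121.22], [-78.64, 73.56], [-180, 180]. Speed limits (degrees/s): [147.25, 147.25, 180, 180, 180, 180].

### API

Orientations are given as a 3x3 rotation matrix whose columns are the frame's x, y, z axes.
In Python, from plant import * gives the robot as it stands.
- The arm moves only by the tool play_rows, never from a script. Its argument "moves" is a list of rows, each a list of 3 entries, a list of its own where there are three numbers: the closure, from 0 (fully open) to 1 (shut), then the shift along the world's x, y, z in mm, then the turn, a rotation vector about the world's x, y, z in degrees. A call has 1 to 10 rows; each row is the pose to reach, as a shift and turn from the pose commanded when the call began; what a row does not reach only later rows make up. A row lasts 1/12 s, in which the tool goes at most 41.7 mm and 7.16 degrees, less where a joint would pass 70% of its speed; a pose out of reach is approached as far as the arm can. A call with a gripper value outside its range is refused whole. The fingers move at their own pace and stop on an object; the grip force is fixed at half the most. Time passes only in rows, so rows that repeat a pose let the fingers close. It gives the time, the measured TCP pose, the force, the opening and the grip force at its end, in the units of the state.
- observe(): the state, without advancing time (a new reading comes with each control period).
- capture(name): name is "scene" or "top" or "wrist"; returns the picture (384x512x3 uint8, red, green, blue); there is no depth.
- get_calibration(name): a dict with "camera_matrix" (3x3 intrinsics, pixels), "extrinsics" (4x4, takes a point from camera to world coordinates); the wrist camera has in their place "mount" (4x4, takes a point from camera to tool coordinates, whose origin is the TCP and whose axes are the flange's). Camera axes: x right, y down, z forward; pixel columns grow to the right and rows downward; lengths in mm; the calibration is good to about 2 mm. A picture is of the moment at which its call begins: read the wrist's pose just before it. get_calibration takes no time and is no camera call.
- finish_job(): hands the job in; it is judged then, once.
The state is a dict: "t": time; "q": joint angles; "dq": joint speeds; "joint_efforts": joint torques, N m; "ee_pos": TCP position; "eef_rot": TCP orientation; "force": force on the tool from outside, world axes, zero at the start; "wrist_torque": the same for the moment, N m; "opening": finger opening in mm; "gripper_force": force on a finger pad.
Only numpy, scipy, OpenCV 4.12 (cv2) and the standard library are available. Lean on these libraries where they do the work, as an engineer would, in place of code of your own. Each camera call takes 0.05 s, during which the arm holds its last target. There are 200 camera calls.

### The job

One of the two long steel sockets stands on the black rubber mat: put it away in the grey rack with the graded row of round holes, upright and fully down in the smallest hole it fits into. Leave the other socket standing in the grey tray.

Things in the scene. Friction and masses are not known exactly. Their poses are not given: they have to be found in the camera images.
- slim_mid (a point): The slim socket: bright-steel long ratchet socket standing upright, a solid cylinder 24 mm in diameter, 90 mm tall, dark band near the top; lowest 4 mm taper to 18 mm. Point at its centre, 45 mm above its underside; z is its long axis. Starts on the 4 mm black rubber mat (140 x 130 mm; then put it away) or in the tray (then it stays), underside 4 mm above the bench. Mass about 0.2 kg.
- thick_mid (a point): The thick socket: bright-steel long ratchet socket standing upright, a solid cylinder 36 mm in diameter, 90 mm tall, dark band near the top; lowest 4 mm taper to 30 mm. Point at its centre, 45 mm above its underside; z is its long axis. Starts on the 4 mm black rubber mat (140 x 130 mm; then put it away) or in the tray (then it stays), underside 4 mm above the bench. Mass about 0.3 kg.
- rack: Fixed grey block, 78 (x) by 196 (y) by 32 mm tall; origin at the centre of its underside, z up. Row of four round holes in its top, all at x = 0: diameter 18 mm at y = -78 mm, 30 mm at y = -44 mm, 42 mm at y = +2 mm, 54 mm at y = +60 mm. Each 24 mm deep, flat floor 8 mm above the bench. Each socket's own hole is 6 mm wider than the socket; the next smaller does not take it.
- tray: Fixed shallow open tray of grey plastic, 150 mm (x) by 130 mm (y), rim 22 mm high, walls and floor 4 mm thick. Its origin is the centre of its underside. One socket stands in it beside a loose hexagon nut and must stay.
There are look-alikes about, which are no part of the job. What is shaped like the tray but orange is not meant.

How it is judged:
By the outcome, as a careful person would: the job done as asked, in the order asked, and still so for the second after the job is handed in, with the robot touching nothing.
It also fails if it takes over 38 s, if anything falls off the work surface, if the arm or the gripper's body presses on something with over 40 N, if the wrist force passes 120 N, or if a joint passes its speed limit or range.

## Working session

There is one attempt and no reset: what is moved stays moved. The work goes in short steps, Python scripts to look and compute and a tool call to move; the robot and the scene stay as the last step left them, time stands still between calls to the robot, and variables do not carry over. Pictures are saved under pics/ and viewed, at most 10 in all, crops included, and the job is handed in when it is done.

Besides the shell and the picture viewer there is one more tool, called after "Emit:" as name([rows], argument=value, ...), one row to a line, values as JSON. play_rows: Moves the arm, as the interface text tells. Its arguments: {"type":"object","properties":{"moves":{"type":"array","items":{"type":"array"}}},"required":["moves"]}

```bash
mkdir -p pics; cat > h.py <<'E'
from plant import *
import numpy as np, cv2
def save(n,f,crop=None,s=1):
    im=capture(n)[:,:,::-1]; cv2.imwrite(f'pics/{f}_raw.png',im)
    if crop: im=im[crop[1]:crop[3],crop[0]:crop[2]]
    cv2.imwrite(f'pics/{f}.png',cv2.resize(np.ascontiguousarray(im),None,fx=s,fy=s,interpolation=cv2.INTER_CUBIC))
def ext(n,o=None):
    c=get_calibration(n)
    if n!='wrist': return np.array(c['camera_matrix']),np.array(c['extrinsics'])
    T=np.eye(4);T[:3,:3]=np.array(o['eef_rot']);T[:3,3]=o['ee_pos']
    return np.array(c['camera_matrix']),T@np.array(c['mount'])
def pix2w(n,u,v,z,o=None):
    K,E=ext(n,o); d=E[:3,:3]@np.linalg.solve(K,[u,v,1.]); p=E[:3,3]
    return (p+d*(z-p[2])/d[2]).round(1)
def w2pix(n,p,o=None):
    K,E=ext(n,o); q=K@(E[:3,:3].T@(np.array(p)-E[:3,3])); return (q[:2]/q[2]).round(1)
E
python3 - <<'E'
from h import *
o=observe();print({k:np.round(v,2).tolist() for k,v in o.items()})
for n in('top','scene'):
    save(n,n,s=1.5); print(n,get_calibration(n))
print(get_calibration('wrist'))
E
```

```text
{'t': 0.0, 'q': [-69.52, 21.66, 4.56, 73.02, -0.0, 83.68], 'dq': [-0.04, 0.06, -0.04, -0.07, 0.08, -0.03], 'joint_efforts': [0.0, -46.36, 26.99, 0.02, -0.0, 0.0], 'ee_pos': [259.05, -512.63, 244.34], 'eef_rot': [[0.89, 0.45, -0.0], [0.45, -0.89, 0.0], [0.0, -0.0, -1.0]], 'force': [0.76, -0.53, -0.03], 'wrist_torque': [-0.04, -0.0, -0.02], 'gripper_force': 0.0, 'opening': 85.18}
top {'camera_matrix': array([[480.10530766,   0.        , 256.4865139 ],
       [  0.        , 480.10530766, 190.34423568],
       [  0.        ,   0.        ,   1.        ]]), 'extrinsics': array([[-1.24662653e-02, -9.95191584e-01,  9.71509300e-02,
         2.95156793e+02],
       [-9.99919640e-01,  1.21834361e-02, -3.50393387e-03,
         1.12062822e+02],
       [ 2.30345335e-03, -9.71868039e-02, -9.95263492e-01,
         1.40968163e+03],
       [ 0.00000000e+00,  0.00000000e+00,  0.00000000e+00,
         1.00000000e+00]])}
scene {'camera_matrix': array([[421.73743364,   0.        , 263.11701056],
       [  0.        , 421.73743364, 193.45776325],
       [  0.        ,   0.        ,   1.        ]]), 'extrin
[... 172 characters left out ...]
01],
       [ 1.87531331e-02, -7.59438082e-01, -6.50309249e-01,
         7.37374362e+02],
       [ 0.00000000e+00,  0.00000000e+00,  0.00000000e+00,
         1.00000000e+00]])}
{'camera_matrix': array([[266.37398592,   0.        , 256.89779792],
       [  0.        , 266.37398592, 191.93067149],
       [  0.        ,   0.        ,   1.        ]]), 'mount': array([[-1.91398882e-04, -9.63447186e-01, -2.67898269e-01,
         6.74453799e+01],
       [ 9.99999931e-01, -2.70059630e-04,  2.56774045e-04,
         3.08861260e-01],
       [-3.19736739e-04, -2.67898201e-01,  9.63447171e-01,
        -1.27995502e+02],
       [ 0.00000000e+00,  0.00000000e+00,  0.00000000e+00,
         1.00000000e+00]])}
```

View pics/top.png

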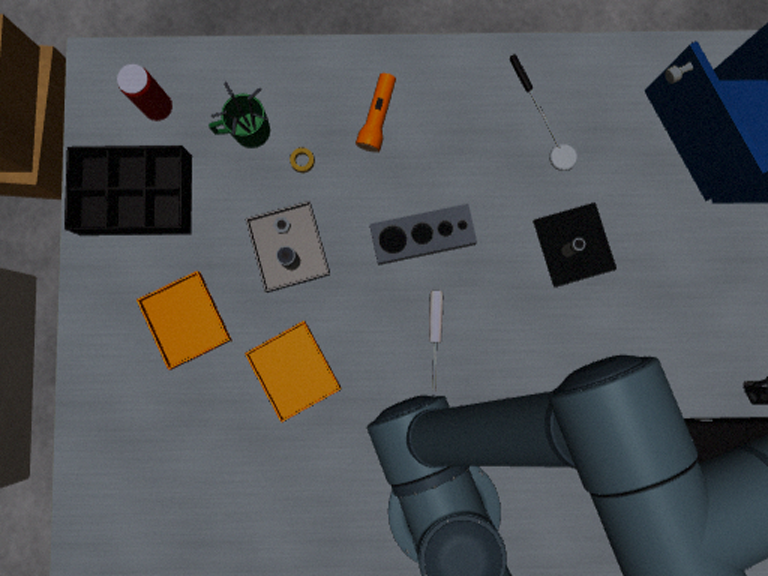

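View pics/scene.png

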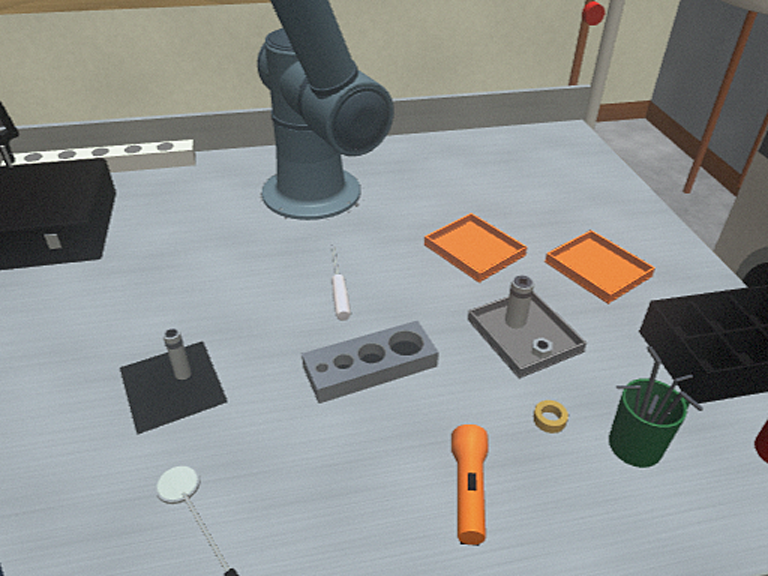

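The top view shows the slim socket on the mat, with its top at about (579,244). The thick one stands in the grey tray at about (287,256). The rack's 30 mm hole is at about (445,229). I'll enlarge this for better positions.

```bash
python3 - <<'E'
from h import *
im=cv2.imread('pics/top_raw.png')[125:200,240:420]
cv2.imwrite('pics/crop.png',cv2.resize(im,None,fx=4.4,fy=4.4,interpolation=cv2.INTER_CUBIC))
s=1.5
print('socket top',pix2w('top',579/s,244/s,94),'base',pix2w('top',568/s,250/s,4))
for u,v in((393,239),(423,233),(445,229),(462,225)):print('hole',pix2w('top',u/s,v/s,32))
for u,v in((370,224),(467,205),(476,243),(378,264)):print('corner',pix2w('top',u/s,v/s,32))
E
```

```text
socket top [ 496.2 -252.4   94. ] base [ 498.3 -255.1    4. ]
hole [519.8  90.1  32. ]
hole [530.9  31.8  32. ]
hole [538.2 -10.9  32. ]
hole [545.7 -44.   32. ]
corner [549.8 134.3  32. ]
corner [584.9 -54.7  32. ]
corner [510.1 -70.3  32. ]
corner [471.5 119.7  32. ]
```

View pics/crop.png

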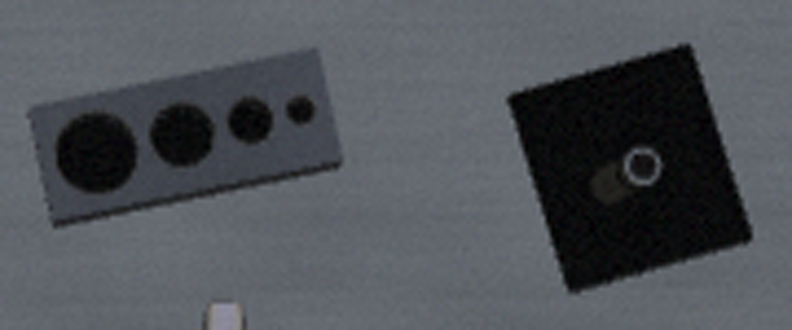

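The crop confirms the positions: socket top at crop (642,166) and 30 mm hole at (250,120). That puts the socket at about (496,-252) and the hole at about (539,-11). I'll move above the socket and look with the wrist camera.

Emit:
play_rows([
  [0,[20,22,-3],[0,0,0]],
  [0,[46,51,-8],[0,0,0]],
  [0,[72,80,-13],[0,0,0]],
  [0,[99,109,-18],[0,0,0]],
  [0,[126,139,-24],[0,0,0]],
  [0,[153,169,-30],[0,0,0]],
  [0,[180,198,-35],[0,0,0]],
  [0,[207,228,-40],[0,0,0]],
  [0,[228,251,-43],[0,0,0]],
  [0,[237,261,-45],[0,0,0]],
])

```text
t: 0.93
ee_pos: [498.0, -248.7, 199.4]
eef_rot: [[0.891, 0.455, -0.0], [0.455, -0.891, 0.002], [0.0, -0.002, -1.0]]
force: [-0.1, -0.1, 0.3]
opening: 85.4
gripper_force: 0.0
```

```bash
python3 - <<'E'
from h import *
save('wrist','x0')
o=observe();print(o['t'],o['ee_pos'],o['q'],np.abs(o['dq']).max())
save('wrist','w1',s=1.5)
p=w2pix('wrist',[496.3,-252.4,94],o)
print(p*1.5)
import json;json.dump({k:np.array(o[k]).tolist() for k in('ee_pos','eef_rot')},open('o1.json','w'))
E
```

```text
0.9833 [ 498.36994006 -248.31255289  199.12904049] [-3.30706359e+01  2.05051308e+01 -3.87768063e+00  6.57062168e+01
  1.08384559e-01  1.19835637e+02] 3.7658697256860236
[389.55 298.05]
```

View pics/w1.png

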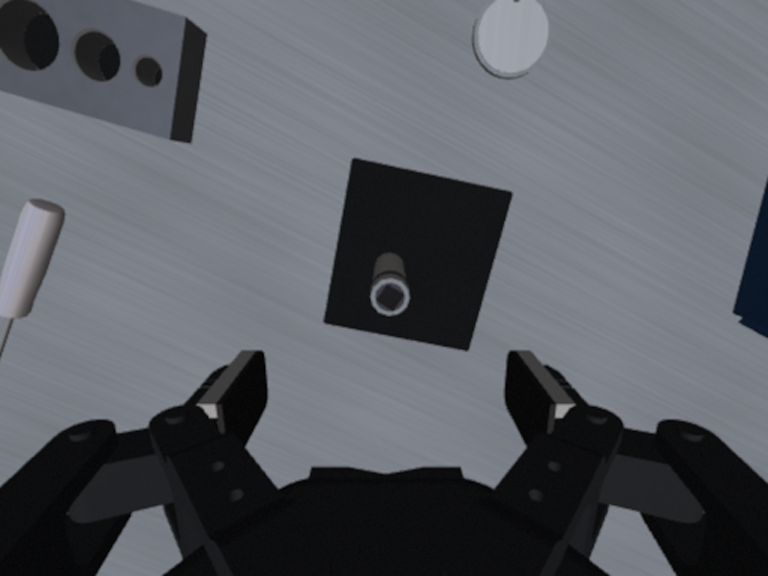

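The wrist view shows the socket top at (390,296), against a prediction of (389.5,298). The 30 mm hole rim is centred near (97,55).

```bash
python3 - <<'E'
from h import *
import json
o=json.load(open('o1.json'))
print(pix2w('wrist',390/1.5,296/1.5,94,o),pix2w('wrist',97/1.5,55/1.5,32,o),pix2w('wrist',27/1.5,34/1.5,32,o))
o=observe();print(o['ee_pos'],np.abs(o['dq']).max())
E
```

```text
[ 497.6 -252.    94. ] [540.8 -12.6  32. ] [532.   31.6  32. ]
[ 497.00175587 -250.28667858  199.46233157] 3.3986438697551136
```

Emit:
play_rows([
  [0,[1,0,-10],[0,0,0]],
  [0,[1,0,-30],[0,0,0]],
  [0,[1,0,-55],[0,0,0]],
  [0,[1,0,-80],[0,0,0]],
  [0,[1,0,-105],[0,0,0]],
  [0,[1,0,-122],[0,0,0]],
  [0,[1,0,-132],[0,0,0]],
  [0,[1,0,-136],[0,0,0]],
  [0,[1,0,-136],[0,0,0]],
  [0,[1,0,-136],[0,0,0]],
])

```text
t: 1.87
ee_pos: [497.5, -253.2, 65.1]
eef_rot: [[0.893, 0.45, 0.001], [0.45, -0.893, -0.001], [0.0, 0.001, -1.0]]
force: [-0.4, 0.1, 0.1]
opening: 85.1
gripper_force: 0.0
```

Emit:
play_rows([
  [0,[0,0,0],[0,0,0]],
  [0,[0,0,0],[0,0,0]],
  [0.3,[0,0,0],[0,0,0]],
  [0.5,[0,0,0],[0,0,0]],
  [0.7,[0,0,0],[0,0,0]],
  [0.9,[0,0,0],[0,0,0]],
  [1,[0,0,0],[0,0,0]],
  [1,[0,0,0],[0,0,0]],
  [1,[0,0,0],[0,0,0]],
  [1,[0,0,0],[0,0,0]],
])

```text
t: 2.7
ee_pos: [497.3, -252.1, 64.5]
eef_rot: [[0.893, 0.451, 0.0], [0.451, -0.893, 0.0], [0.0, 0.0, -1.0]]
force: [-1.1, 1.3, 1.9]
opening: 22.9
gripper_force: 58.6
```

Emit:
play_rows([
  [1,[0,0,4],[0,0,0]],
  [1,[0,0,12],[0,0,0]],
  [1,[0,0,24],[0,0,0]],
  [1,[0,0,38],[0,0,0]],
  [1,[2,10,52],[0,0,0]],
  [1,[5,26,62],[0,0,0]],
  [1,[9,48,68],[0,0,0]],
  [1,[13,72,70],[0,0,0]],
  [1,[17,96,70],[0,0,0]],
  [1,[22,120,70],[0,0,0]],
])

```text
t: 3.53
ee_pos: [519.4, -131.4, 135.0]
eef_rot: [[0.893, 0.45, 0.001], [0.45, -0.893, -0.0], [0.0, 0.001, -1.0]]
force: [0.4, 0.2, -1.6]
opening: 22.9
gripper_force: 58.8
```

Emit:
play_rows([
  [1,[4,24,0],[0,0,0]],
  [1,[8,46,0],[0,0,0]],
  [1,[12,68,0],[0,0,0]],
  [1,[16,88,0],[0,0,0]],
  [1,[19,104,0],[0,0,0]],
  [1,[20,114,0],[0,0,0]],
  [1,[21,120,0],[0,0,0]],
  [1,[21,120,0],[0,0,0]],
  [1,[21,120,0],[0,0,0]],
  [1,[21,120,0],[0,0,0]],
])

```text
t: 4.37
ee_pos: [540.2, -13.1, 134.4]
eef_rot: [[0.893, 0.45, -0.0], [0.45, -0.893, -0.001], [-0.0, 0.001, -1.0]]
force: [0.6, -0.1, -2.4]
opening: 23.0
gripper_force: 58.9
```

```bash
python3 - <<'E'
from h import *
for i in range(6): capture('top')
o=observe();print(o['t'],o['ee_pos'],o['opening'],np.abs(o['dq']).max(),o['wrist_torque'])
save('wrist','w2',s=1.5)
import json;json.dump({k:np.array(o[k]).tolist() for k in('ee_pos','eef_rot')},open('o2.json','w'))
p=o['ee_pos']
print(w2pix('wrist',[540.5,-12,32],o)*1.5, w2pix('wrist',[p[0],p[1],p[2]-60],o)*1.5)
E
```

```text
4.6667 [540.26425251 -12.7381005  134.32724348] 22.84268437443246 0.30414141423855406 [ 0.02871571  0.05626752 -0.0266489 ]
[383.85 292.5 ] [384.6  317.25]
```

View pics/w2.png

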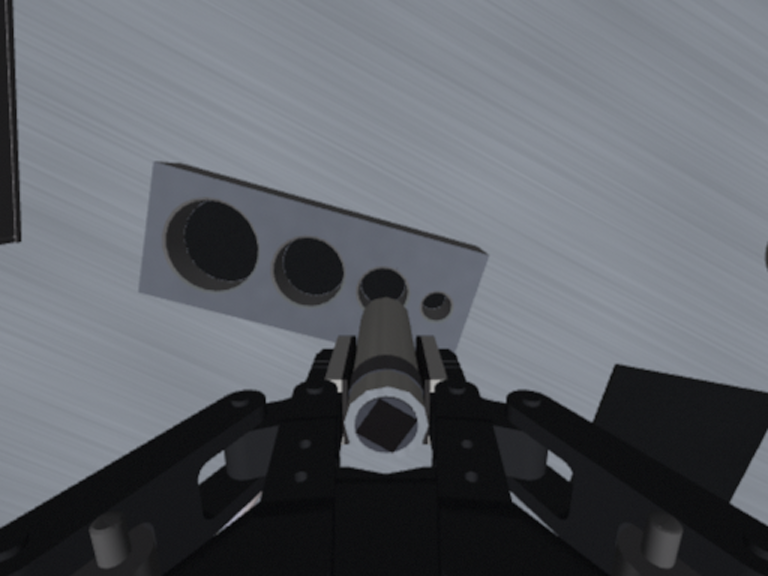

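The 54, 42 and 18 mm hole rims are at about (212,245), (309,271) and (436,306), and the socket tip is just in front of the 30 mm hole (382,~290). I'll compute the hole from its neighbours and enlarge the tip.

```bash
python3 - <<'E'
from h import *
import json
o=json.load(open('o2.json'))
P=np.array([pix2w('wrist',u/1.5,v/1.5,32,o) for u,v in((212,245),(309,271),(436.5,306))]);print(P)
y=np.array([60,2,-78]);h=[np.polyval(np.polyfit(y,P[:,i],1),-44) for i in(0,1)]
print('hole',h,w2pix('wrist',[*h,32],o)*1.5)
im=cv2.imread('pics/w2_raw.png')[160:300,200:320]
cv2.imwrite('pics/c2.png',cv2.resize(im,None,fx=4,fy=4,interpolation=cv2.INTER_CUBIC))
# predicted tip outline: bottom dia 18 at TCP-60
p=np.array(o['ee_pos'])
for r,dz in((9,-60),(12,-56),(12,30)):
  a=np.radians(np.arange(0,360,10)); q=np.array([w2pix('wrist',p+[r*np.cos(t),r*np.sin(t),dz],o) for t in a])
  print(r,dz,((q.min(0)-[200,160])*4).round(),((q.max(0)-[200,160])*4).round())
E
```

```text
[[521.3  90.   32. ]
 [532.4  33.4  32. ]
 [547.2 -44.4  32. ]]
hole [np.float64(540.8840044432103), np.float64(-11.321299638989156)] [383.1  291.45]
9 -60 [178. 160.] [274. 251.]
12 -56 [160. 151.] [291. 274.]
12 30 [111. 393.] [338. 591.]
```

View pics/c2.png

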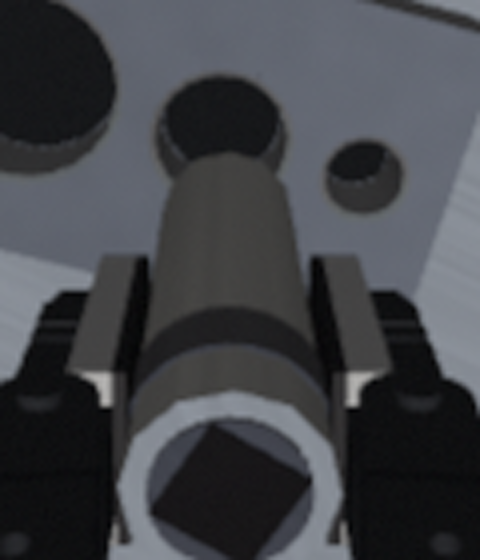

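The measured socket outline matches the prediction, with tip centre about (229,~200) against 226. The correction is about (+0.5,+1.5) mm. I'll lower to just above the rack and check.

Emit:
play_rows([
  [1,[0.5,1.5,-5],[0,0,0]],
  [1,[0.5,1.5,-14],[0,0,0]],
  [1,[0.5,1.5,-24],[0,0,0]],
  [1,[0.5,1.5,-32],[0,0,0]],
  [1,[0.5,1.5,-36],[0,0,0]],
  [1,[0.5,1.5,-36],[0,0,0]],
  [1,[0.5,1.5,-36],[0,0,0]],
  [1,[0.5,1.5,-36],[0,0,0]],
  [1,[0.5,1.5,-36],[0,0,0]],
  [1,[0.5,1.5,-36],[0,0,0]],
])

```text
t: 5.55
ee_pos: [541.3, -10.8, 98.9]
eef_rot: [[0.893, 0.451, 0.001], [0.451, -0.893, -0.0], [0.001, 0.001, -1.0]]
force: [0.5, -0.6, -2.0]
opening: 23.3
gripper_force: 58.8
```

```bash
python3 - <<'E'
from h import *
for i in range(4): capture('top')
o=observe();print(o['t'],o['ee_pos'],o['opening'],o['force'])
im=np.ascontiguousarray(capture('wrist')[:,:,::-1])
c=im[130:270,90:330]
cv2.imwrite('pics/w3.png',cv2.resize(c,None,fx=3.3,fy=3.3,interpolation=cv2.INTER_CUBIC))
P=[]
f=lambda p:((w2pix('wrist',p,o)-[90,130])*3.3).round(1)
p=np.array(o['ee_pos'])
print('hole',f([540.9,-11.3,32]),'18hole',f([547.2,-44.4,32]),'42hole',f([532.4,33.4,32]),'54',f([521.3,90,32]),'tip',f(p+[0.2,-.5,-60]))
import json;json.dump({k:np.array(o[k]).tolist() for k in('ee_pos','eef_rot')},open('o3.json','w'))
E
```

```text
5.75 [541.00326488 -10.78194192  98.58874724] 23.06772690518189 [ 0.09047936 -0.70128393 -0.3341466 ]
hole [550.8 260.7] 18hole [687.7 298. ] 42hole [360.7 209.2] 54 [110.2 142.6] tip [551.4 269.3]
```

View pics/w3.png

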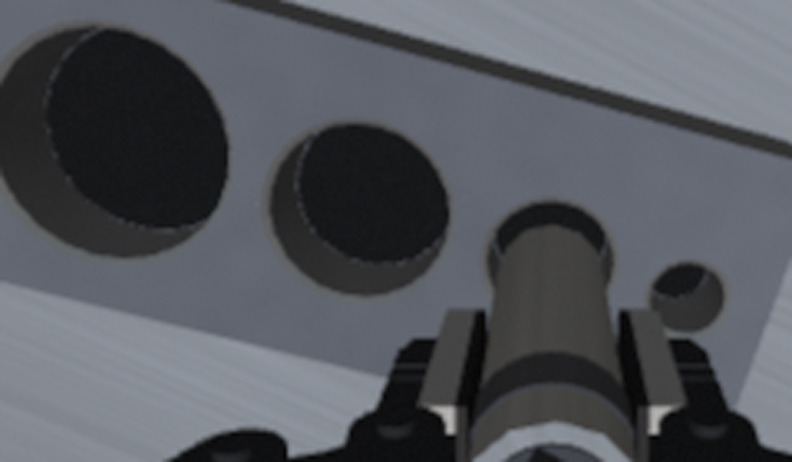

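The tip is centred over the 30 mm hole: hole x 550, tip x 552, and the apex at y 225 as predicted. I'll lower it in.

Emit:
play_rows([
  [1,[0,-0.5,-3],[0,0,0]],
  [1,[0,-0.5,-6],[0,0,0]],
  [1,[0,-0.5,-9],[0,0,0]],
  [1,[0,-0.5,-12],[0,0,0]],
  [1,[0,-0.5,-15],[0,0,0]],
  [1,[0,-0.5,-17],[0,0,0]],
  [1,[0,-0.5,-19],[0,0,0]],
  [1,[0,-0.5,-21],[0,0,0]],
  [1,[0,-0.5,-21],[0,0,0]],
  [1,[0,-0.5,-21],[0,0,0]],
])

```text
t: 6.63
ee_pos: [540.7, -11.2, 77.2]
eef_rot: [[0.893, 0.451, -0.0], [0.451, -0.893, -0.0], [-0.0, -0.0, -1.0]]
force: [-0.2, -0.1, -2.1]
opening: 22.8
gripper_force: 58.8
```

No contact, and the tip is about 15 mm inside the hole. Continuing down.

Emit:
play_rows([
  [1,[0,0,-2],[0,0,0]],
  [1,[0,0,-4],[0,0,0]],
  [1,[0,0,-6],[0,0,0]],
  [1,[0,0,-7],[0,0,0]],
  [1,[0,0,-8],[0,0,0]],
  [1,[0,0,-8.5],[0,0,0]],
  [1,[0,0,-8.5],[0,0,0]],
  [1,[0,0,-8.5],[0,0,0]],
  [1,[0,0,-8.5],[0,0,0]],
  [1,[0,0,-8.5],[0,0,0]],
])

```text
t: 7.47
ee_pos: [540.9, -11.3, 68.9]
eef_rot: [[0.893, 0.451, 0.0], [0.451, -0.893, -0.0], [0.0, 0.0, -1.0]]
force: [-0.0, -0.1, -1.6]
opening: 22.6
gripper_force: 58.8
```

Emit:
play_rows([
  [1,[0,0,-0.5],[0,0,0]],
  [1,[0,0,-0.5],[0,0,0]],
  [0.6,[0,0,-0.5],[0,0,0]],
  [0.5,[0,0,-0.5],[0,0,0]],
  [0.4,[0,0,-0.5],[0,0,0]],
  [0.2,[0,0,-0.5],[0,0,0]],
  [0,[0,0,-0.5],[0,0,0]],
  [0,[0,0,-0.5],[0,0,0]],
  [0,[0,0,-0.5],[0,0,0]],
  [0,[0,0,-0.5],[0,0,0]],
])

```text
t: 8.3
ee_pos: [540.8, -11.3, 68.3]
eef_rot: [[0.893, 0.451, 0.0], [0.451, -0.893, -0.0], [0.0, 0.0, -1.0]]
force: [-0.2, 0.4, 0.1]
opening: 85.3
gripper_force: 0.0
```

Emit:
play_rows([
  [0,[0,0,4],[0,0,0]],
  [0,[0,0,14],[0,0,0]],
  [0,[0,0,30],[0,0,0]],
  [0,[0,0,50],[0,0,0]],
  [0,[0,0,75],[0,0,0]],
  [0,[0,0,100],[0,0,0]],
  [0,[0,0,120],[0,0,0]],
  [0,[0,0,130],[0,0,0]],
  [0,[0,0,132],[0,0,0]],
  [0,[0,0,132],[0,0,0]],
])

```text
t: 9.13
ee_pos: [541.3, -11.3, 201.0]
eef_rot: [[0.893, 0.451, 0.002], [0.451, -0.893, -0.0], [0.001, 0.001, -1.0]]
force: [-0.9, 0.2, -0.5]
opening: 85.5
gripper_force: 0.0
```

```bash
python3 - <<'E'
from h import *
for i in range(4): capture('top')
o=observe();print(o['t'],o['ee_pos'],o['opening'])
for z in(94,98,104):
  a=np.radians(np.arange(0,360,10)); q=np.array([w2pix('wrist',[540.9+12*np.cos(t),-11.3+12*np.sin(t),z],o) for t in a]); print(z,((q.min(0)-[140,100])*3.3).round(),((q.max(0)-[140,100])*3.3).round())
save('wrist','w4',(140,100,380,270),3.3)
im=cv2.imread('pics/w4.png')
save('scene','s4',(180,160,420,290),3.3)
E
```

```text
9.3333 [539.70983676 -11.11850114 198.72791316] 85.1810667961744
94 [344. 266.] [431. 350.]
98 [344. 270.] [432. 354.]
104 [342. 275.] [433. 362.]
```

View pics/w4.png

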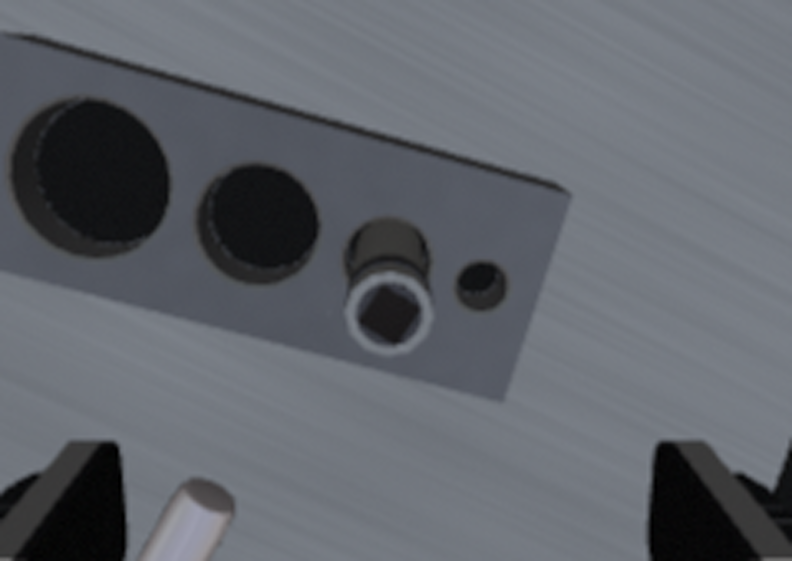

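View pics/s4.png

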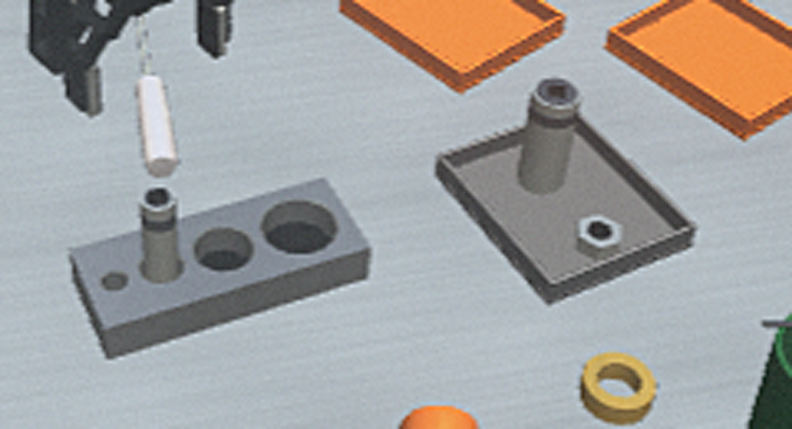

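The slim socket stands upright in the 30 mm hole. Its top ring at (345–433, 270–354) matches a top height of 98 mm, so it is fully seated. The thick socket is still in the grey tray and the gripper is clear.

```bash
python3 -c "
from plant import *
print(finish_job())"
```

```text
the job is handed in; nothing more can be done
None
```

The slim socket is upright and fully down in the rack's 30 mm hole, the thick socket was left standing in the grey tray, and the job was handed in at about 9.5 s.

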